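Close a panel press evenly with its four knobs

TASK

Close the plywood panel press evenly: its four T-shaped corner knobs are loose and each tightens by a quarter turn clockwise. Go round twice in crisscross order, so that each knob is followed by the one diagonally opposite before the other two are touched: on the first round turn each knob only half way, to about 45 degrees, and on the second round turn each fully home to its stop. Leave no knob half way and let go of the press at the end.

Things in the scene. Friction and masses are not known exactly. Their poses are not given: they have to be found in the camera images.
- press: plywood press fixed to the table: base 220 x 280 x 18 mm, lid 190 x 250 mm, its top 45 mm above the table; fixed round wooden lift knob (24 mm high) and a brush at the lid's middle. Origin: centre of the underside. x away from the robot (yaw within 0.3 rad), y (long side) to its left, z up. A wooden block with one such T-knob and a spare knob lying on the table are not part of it.
- knob_near_left (a joint): T-knob at the press's near left corner, seen from the robot: black bar 60 long, 14 wide, 26 high (mm), 59 to 85 above the table, on a 10 mm steel stem; vertical axis through the bar's middle, at x -70, y 100 mm in the press frame. Value: clockwise turn from above, rad: 0 loose, bar along press y; 0.785 half way; 1.571 tight, at its stop, bar along press x. Light friction (0.08 N m), stays where left.
- knob_near_right (a joint): T-knob at the press's near right corner, seen from the robot: black bar 60 long, 14 wide, 26 high (mm), 59 to 85 above the table, on a 10 mm steel stem; vertical axis through the bar's middle, at x -70, y -100 mm in the press frame. Value: clockwise turn from above, rad: 0 loose, bar along press y; 0.785 half way; 1.571 tight, at its stop, bar along press x. Light friction (0.08 N m), stays where left.
- knob_far_left (a joint): T-knob at the press's far left corner, seen from the robot: black bar 60 long, 14 wide, 26 high (mm), 59 to 85 above the table, on a 10 mm steel stem; vertical axis through the bar's middle, at x 70, y 100 mm in the press frame. Value: clockwise turn from above, rad: 0 loose, bar along press y; 0.785 half way; 1.571 tight, at its stop, bar along press x. Light friction (0.08 N m), stays where left.
- knob_far_right (a joint): T-knob at the press's far right corner, seen from the robot: black bar 60 long, 14 wide, 26 high (mm), 59 to 85 above the table, on a 10 mm steel stem; vertical axis through the bar's middle, at x 70, y -100 mm in the press frame. Value: clockwise turn from above, rad: 0 loose, bar along press y; 0.785 half way; 1.571 tight, at its stop, bar along press x. Light friction (0.08 N m), stays where left.

How it is judged (in metres and radians):
On the way, in this order (a step that is already met when the one before it is completed fails the run):
1. first round, first pair: two diagonally opposite knobs are half turned (26 to 66 degrees) and the other two still loose (((value of joint knob_near_left between 0.45 and 1.15 rad and value of joint knob_far_right between 0.45 and 1.15 rad and value of joint each of knob_near_right, knob_far_left below 0.4 rad) or (value of joint knob_near_right between 0.45 and 1.15 rad and value of joint knob_far_left between 0.45 and 1.15 rad and value of joint each of knob_near_left, knob_far_right below 0.4 rad))), for 0.1 s.
2. first round complete: all four knobs half turned (26 to 66 degrees) (value of joint knob_near_left between 0.45 and 1.15 rad and value of joint knob_far_right between 0.45 and 1.15 rad and value of joint knob_near_right between 0.45 and 1.15 rad and value of joint knob_far_left between 0.45 and 1.15 rad), for 0.1 s.
3. second round, first pair: two diagonally opposite knobs are home (over 77 degrees) and the other two still half turned (((value of joint each of knob_near_left, knob_far_right above 1.35 rad and value of joint knob_near_right between 0.45 and 1.15 rad and value of joint knob_far_left between 0.45 and 1.15 rad) or (value of joint each of knob_near_right, knob_far_left above 1.35 rad and value of joint knob_near_left between 0.45 and 1.15 rad and value of joint knob_far_right between 0.45 and 1.15 rad))), for 0.1 s.
At the end, for the whole second after the job is handed in: All four knobs of the press are turned home: more than 1.35 rad (77 degrees) of their 1.571 rad (90 degree) travel (value of joint each of knob_near_left, knob_far_right, knob_near_right, knob_far_left above 1.35 rad); the robot touches nothing.
It fails at once if a knob is tightened beyond half way (over 69 degrees) while another is still loose (under 23 degrees) (value of joint any of knob_near_left, knob_far_right, knob_near_right, knob_far_left above 1.2 rad and value of joint any of knob_near_left, knob_far_right, knob_near_right, knob_far_left below 0.4 rad).
It also fails if it takes over 72 s, if anything falls off the work surface, if the arm or the gripper's body presses on something with over 40 N, if the wrist force passes 120 N, or if a joint passes its speed limit or range.

ROBOT

A 7-joint arm with a two-finger parallel gripper is mounted at the origin on the work surface. World frame = base frame: x ahead of the robot, y to its left, z up, the work surface at z = 0. Lengths are in mm, angles in rad, forces in N, time in s.
With the tool pointing down it reaches from about 425 to 800 mm from the base axis. Payload 8.3 kg.
Tool frame: the origin (TCP) lies at the very end of the fingers, on their centre line; the grasp point (between the pads) lies 19 mm behind it (ctrl.pinch_z is the distance from the TCP to the grasp point, in mm); z points along the fingers, x is the direction in which the jaws open and shut, and the axes are right-handed (so a half turn about z gives the same grasp; the last joint's range is limited). The gripper opens to 85 mm and grips with 20 to 120 N. Pads are 22 mm wide; open, the fingers measure 114 mm over their backs; the gripper's body (76 mm by 85 mm) begins 54 mm behind the grasp point. The pads swing forward as they close: fully open they stand 13 mm farther back than shut.
Start: joints at [1.155, 0.383, 0.016, 1.37, -0.006, 1.388, -0.046], TCP at [215.99, -586.474, 231.279] pointing down, gripper open.
Joint ranges: [-2.95, 2.95], [-0.25, 2.06], [-1.52, 1.56], [0.18, 2.33], [-1.44, 4.58], [0.02, 2.06], [-3.01, 3.01]. Speed limits (rad/s): [2.39, 2.39, 3.01, 3.01, 3.14, 3.14, 3.14].

INTERFACE

Orientations are given as [roll, pitch, yaw] about the fixed x, y, z axes, in that order (R = Rz(yaw) Ry(pitch) Rx(roll)).
In Python, from plant import ctrl gives the robot as it stands. The module is installed in compiled form; this text tells all that it offers.
- The arm moves only by the tool jog_arm, never from a script. Its arguments are lists of equal length, an entry for each row: "offset": the shift along the tool's x, y, z in cm, a list of three; "spin": the turn about the tool's z in degrees. A call has 1 to 20 rows; each row is the pose to reach, as a shift and turn from the pose commanded when the call began, along the tool's axes at that moment; what a row does not reach only later rows make up. A row lasts 1/8 s, in which the tool goes at most 62.5 mm and 10.7 degrees, less where a joint would pass 70% of its speed; a pose out of reach is approached as far as the arm can. A call with a gripper value outside its range is refused whole. "claw" is the finger opening in cm, from 0 to 8.54, set as the call begins (left out, the last holds). The fingers move at their own pace and stop on an object; "newtons" is the grip in N (left out, the last holds). Time passes only in rows, so rows that repeat a pose let the fingers close. It gives the time, the measured TCP pose, the force and the opening at its end, in the units of the state.
- ctrl.observe(): the state, without advancing time (a new reading comes with each control period).
- ctrl.snapshot(name): name is "scene" or "top"; returns the picture (420x560x3 uint8, red, green, blue); there is no depth.
- ctrl.get_calibration(name): a dict with "camera_matrix" (3x3 intrinsics, pixels), "dist_coeffs" ([k1, k2, p1, p2, k3] as OpenCV has them; the pictures are not rectified), "extrinsics" (4x4, takes a point from camera to world coordinates). Camera axes: x right, y down, z forward; pixel columns grow to the right and rows downward; lengths in mm; the calibration is good to about 2 mm. A picture is of the moment at which its call begins. get_calibration takes no time and is no camera call.
- ctrl.close_job(): hands the job in, once; it reports no verdict.
The state is a dict: "t": time; "qpos": joint angles; "joint_vel": joint speeds; "joint_torque": joint torques, N m; "tcp_pos": TCP position; "ee_rot": TCP orientation; "ft_force": force on the tool from outside, world axes, zero at the start; "torque": the same for the moment, N m; "opening": finger opening in mm.
Only numpy, scipy, OpenCV 4.12 (cv2) and the standard library are available. Lean on these libraries where they do the work, as an engineer would, in place of code of your own. Each camera call takes 0.05 s, during which the arm holds its last target. There are 200 camera calls.

## Working session

There is one attempt and no reset: what is moved stays moved. The work goes in short steps, Python scripts to look and compute and a tool call to move; the robot and the scene stay as the last step left them, time stands still between calls to the robot, and variables do not carry over. Pictures are saved under pics/ and viewed, about 8 in all and at most 12, crops included, and the job is handed in when it is done.

Besides the shell and the picture viewer there is one more tool, called as name(argument=value, ...) on one line, values as JSON. jog_arm: Moves the arm, as the interface text tells. Its arguments: {"type":"object","properties":{"offset":{"type":"array"},"spin":{"type":"array"},"claw":{"type":"number"},"newtons":{"type":"number"}},"required":["offset","spin"]}

```bash
mkdir -p pics; python3 - <<'E'
from plant import ctrl
import cv2,numpy as np
print(ctrl.observe())
for n in("scene","top"):
    cv2.imwrite(f"pics/{n}0.png",ctrl.snapshot(n)[:,:,::-1])
    c=ctrl.get_calibration(n);print(n,{k:np.round(v,3).tolist() for k,v in c.items()})
E
```

```text
{'t': 0.0, 'qpos': array([ 1.15513258,  0.3842269 ,  0.01638206,  1.37118548, -0.00631908,
        1.3881739 , -0.04652336]), 'joint_vel': array([-5.89624650e-04, -7.11437458e-04,  1.28551494e-03,  7.80753332e-05,
        4.22733543e-06,  1.45585674e-03, -1.20569361e-03]), 'joint_torque': array([-7.34651057e-04, -6.27596211e+01,  8.43904987e-01, -3.71836317e+01,
        1.65470137e-02,  1.41790160e-02,  1.05405587e-05]), 'tcp_pos': array([ 215.79290611, -586.02461464,  230.2717421 ]), 'ee_rot': array([ 3.14157349e+00,  1.94469316e-03, -1.21800339e+00]), 'ft_force': array([-0.39571461, -0.46341063,  0.02664514]), 'torque': array([ 0.03138459,  0.02481028, -0.00241641]), 'opening': 85.4472064956385}
scene {'camera_matrix': [[440.468, 0.0, 277.79], [0.0, 440.468, 207.755], [0.0, 0.0, 1.0]], 'dist_coeffs': [-0.084, 0.0, 0.0, 0.0, 0.0], 'extrinsics': [[0.797, 0.5, -0.339, 761.39], [0.604, -0.658, 0.449, -261.423], [0.002, -0.563, -0.827, 589.679], [0.0, 0.0, 0.0, 1.0]]}
top {'camera_matrix': [[420.841, 0.0, 281.394], [0.0, 420.841, 210.451], [0.0, 0.0, 1.0]], 'dist_coeffs': [-0.032, 0.0, 0.0, 0.0, 0.0], 'extrinsics': [[0.011, -1.0, 0.024, 530.014], [-1.0, -0.011, 0.003, 14.557], [-0.003, -0.025, -1.0, 703.409], [0.0, 0.0, 0.0, 1.0]]}
```

View pics/top0.png

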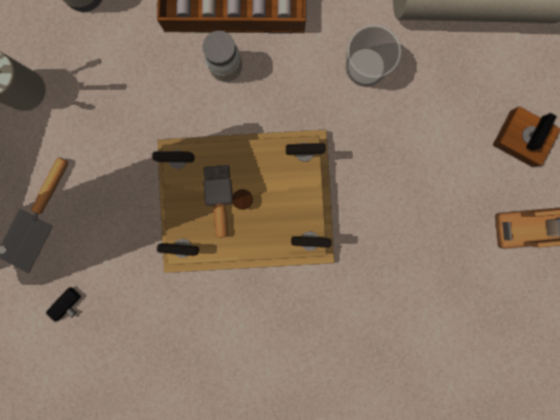

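View pics/scene0.png

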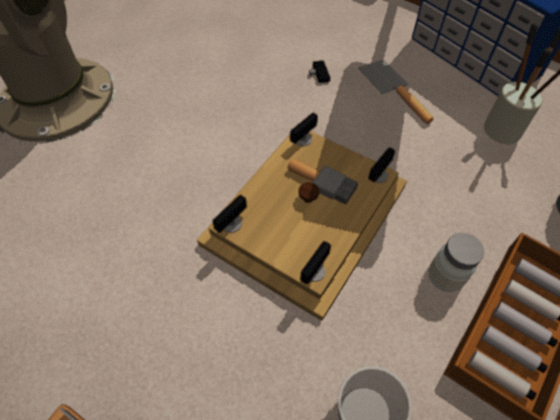

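Top view: the knob bars are at about (173,157) far left, (306,150) far right, (178,249) near left and (311,241) near right. All four look loose. The scene view agrees with this. The spare knob is at (64,304) and the block knob at (542,132), and I will ignore both.

```bash
cat > h.py <<'E'
from plant import ctrl
import cv2,numpy as np
NAMES=["far_left","far_right","near_left","near_right"]
LOC=np.array([[70,100],[70,-100],[-70,100],[-70,-100.]])
def ray(c,px,z):
    K,d,T=[np.array(c[k],float) for k in("camera_matrix","dist_coeffs","extrinsics")]
    u=cv2.undistortPoints(np.array(px,float).reshape(-1,1,2),K,d).reshape(-1,2)
    D=np.c_[u,np.ones(len(u))]@T[:3,:3].T; o=T[:3,3]
    return (o+D*((z-o[2])/D[:,2])[:,None])[:,:2]
def proj(c,P):
    T=np.linalg.inv(np.array(c["extrinsics"],float))
    return cv2.projectPoints(np.array(P,float),cv2.Rodrigues(T[:3,:3])[0],T[:3,3],np.array(c["camera_matrix"]),np.array(c["dist_coeffs"]))[0].reshape(-1,2)
def bars(im,c,z,thr=45,amin=150,amax=900):
    m=(im.max(2)<thr).astype(np.uint8)
    cs,_=cv2.findContours(m,cv2.RETR_EXTERNAL,cv2.CHAIN_APPROX_NONE)
    out=[]
    for k in cs:
        if not amin<cv2.contourArea(k)<amax: continue
        w=ray(c,k.reshape(-1,2),z).astype(np.float32)
        (x,y),(a,b),_=r=cv2.minAreaRect(w); bx=cv2.boxPoints(r)
        e=max((bx[1]-bx[0],bx[2]-bx[1]),key=np.linalg.norm)
        px=k.reshape(-1,2).mean(0)
        out.append((px.round().tolist(),round(x,1),round(y,1),round(max(a,b),1),round(min(a,b),1),round(np.degrees(np.arctan2(e[1],e[0]))%180,1)))
    return out
E
python3 - <<'E'
from h import *
for n in("top","scene"):
    im=cv2.imread(f"pics/{n}0.png")[:,:,::-1]; c=ctrl.get_calibration(n)
    print(n,*bars(im,c,80 if n=="top" else 72,amin=100),sep="\n")
E
```

```text
top
([63.0, 304.0], 401.9, 340.0, 54.5, 22.3, np.float32(135.4))
([178.0, 249.0], 487.0, 169.3, 59.9, 13.8, np.float32(85.1))
([311.0, 241.0], 500.4, -27.8, 56.6, 12.5, np.float32(87.9))
([173.0, 157.0], 624.4, 179.1, 60.4, 16.2, np.float32(88.3))
([305.0, 149.0], 637.1, -18.3, 55.1, 15.0, np.float32(90.7))
([541.0, 132.0], 668.3, -372.7, 63.7, 21.7, np.float32(152.7))
([219.0, 25.0], 822.7, 114.9, 174.2, 12.5, np.float32(90.3))
scene
([490.0, 396.0], 899.1, -40.0, 105.6, 14.1, np.float32(0.4))
([549.0, 380.0], 950.1, 20.0, 92.3, 9.7, np.float32(90.0))
([315.0, 263.0], 641.2, -18.8, 66.1, 16.6, np.float32(92.6))
([541.0, 255.0], 883.5, 176.2, 60.1, 26.3, np.float32(179.7))
([230.0, 214.0], 503.2, -28.2, 64.3, 25.1, np.float32(87.9))
([329.0, 194.0], 592.5, 85.7, 83.7, 32.5, np.float32(37.3))
([381.0, 165.0], 626.7, 181.6, 75.4, 18.0, np.float32(92.9))
([303.0, 128.0], 488.3, 171.8, 71.9, 25.6, np.float32(90.6))
([48.0, 95.0], 69.9, -30.6, 132.6, 65.1, np.float32(60.0))
([321.0, 71.0], 429.7, 306.4, 58.9, 22.6, np.float32(137.0))
([15.0, 33.0], -166.7, 43.8, 258.2, 28.3, np.float32(165.4))
([27.0, 12.0], -207.8, 87.1, 124.9, 111.2, np.float32(31.8))
```

```bash
cat >> h.py <<'E'
C=np.array([563,76.5]); YAW=3.9
def loc(n):
    a=np.radians(YAW);R=np.array([[np.cos(a),-np.sin(a)],[np.sin(a),np.cos(a)]])
    return C+R@LOC[NAMES.index(n)]
def go(n,turn,z,s=None):
    "offset cm / spin deg from measured pose to knob n, jaws across a bar turned by `turn` deg"
    s=s or ctrl.observe(); p=np.array(s["tcp_pos"]); R=cv2.Rodrigues(np.zeros(3))[0]
    from scipy.spatial.transform import Rotation as Ro
    R=Ro.from_euler("xyz",s["ee_rot"]).as_matrix(); d=np.r_[loc(n),z]-p
    yaw=np.degrees(s["ee_rot"][2]); sp=(yaw-(YAW-turn)+180)%360-180
    print(n,"t",round(s["t"],2),"offset cm",(R.T@d/10).round(2),"spin",round(sp,1),"yaw",round(yaw,1))
E
python3 -c "
from h import *
for n in NAMES: print(n,loc(n).round(1))
go('near_right',0,130)"
```

```text
far_left [626. 181.]
far_right [639.6 -18.5]
near_left [486.4 171.5]
near_right [500. -28.]
near_right t 0.1 offset cm [-42.53 -45.95  10.11] spin -73.7 yaw -69.8
```

jog_arm(offset=[[-4,-4.3,0],[-8,-8.6,0],[-12,-13,1],[-16,-17.3,2],[-20,-21.6,3],[-24,-26,4],[-28,-30.3,5],[-32,-34.6,6],[-36,-39,7],[-40,-43.2,9],[-42.5,-46,10.1],[-42.5,-46,10.1],[-42.5,-46,10.1],[-42.5,-46,10.1]], spin=[-6,-12,-20,-28,-36,-44,-52,-60,-67,-73.7,-73.7,-73.7,-73.7,-73.7], claw=4.5, newtons=40)

```text
t: 1.85
tcp_pos: [500.5, -30.2, 130.5]
ee_rot: [3.141, -0.0, 0.066]
ft_force: [0.1, -1.0, -0.1]
opening: 45.0
```

```bash
python3 -c "
from h import *
go('near_right',0,57)
cv2.imwrite('pics/scene1.png',ctrl.snapshot('scene')[:,:,::-1])"
```

```text
near_right t 1.85 offset cm [-0.04 -0.23  7.35] spin -0.1 yaw 3.8
```

View pics/scene1.png

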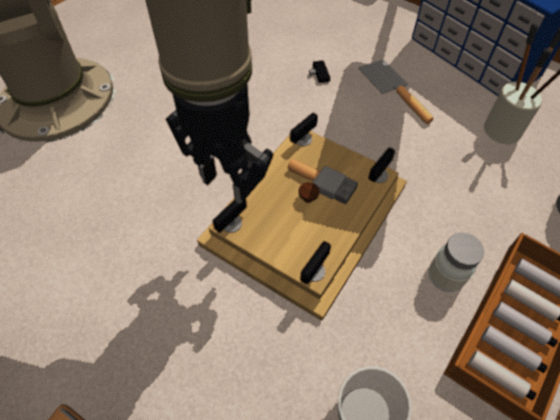

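The jaws straddle the near-right knob, with fingertips at about (208,178) and (243,192) above the bar at (230,214). I'll descend and turn it half way.

jog_arm(offset=[[0,-0.2,3],[0,-0.2,6],[0,-0.2,7.3],[0,-0.2,7.3]], spin=[0,0,0,0])

```text
t: 2.4
tcp_pos: [500.2, -27.2, 57.0]
ee_rot: [-3.141, 0.001, 0.068]
ft_force: [0.5, 0.7, 0.4]
opening: 45.2
```

jog_arm(offset=[[0,0,0],[0,0,0],[0,0,0],[0,0,0],[0,0,0],[0,0,0],[0,0,0],[0,0,0],[0,0,0],[0,0,0],[0,0,0],[0,0,0]], spin=[0,0,0,0,8,16,24,32,40,46,46,46], claw=0)

```text
t: 3.9
tcp_pos: [500.4, -27.7, 58.3]
ee_rot: [3.141, -0.001, -0.736]
ft_force: [-4.7, -2.1, 5.0]
opening: 13.3
```

```bash
python3 -c "
from h import *
s=ctrl.observe();print(s['tcp_pos'],s['ee_rot'],s['ft_force'],s['torque'],s['opening'])
go('near_right',45,57);go('far_left',0,57)"
```

```text
[500.39084189 -27.66968103  58.29491184] [ 3.14053415e+00 -7.54601296e-04 -7.35511345e-01] [-4.65027592 -2.08685008  4.96438538] [-0.51757014  0.95436044 -0.04635091] 13.28156292008412
near_right t 3.9 offset cm [-0.01  0.06  0.13] spin -1.0 yaw -42.1
far_left t 3.9 offset cm [ -4.69 -23.91   0.1 ] spin -46.0 yaw -42.1
```

jog_arm(offset=[[0,0,0],[0,0,0],[0,0,0],[0,0,-3],[0,0,-6],[-1,-5,-6],[-2,-10,-6],[-3,-15,-6],[-4,-20,-6],[-4.7,-23.9,-6],[-4.7,-23.9,-6],[-4.7,-23.9,-6],[-4.7,-23.9,-3],[-4.7,-23.9,0.1],[-4.7,-23.9,0.1],[-4.7,-23.9,0.1]], spin=[0,0,0,0,0,-9,-18,-27,-36,-46,-46,-46,-46,-46,-46,-46], claw=4.5)

```text
t: 5.9
tcp_pos: [626.6, 181.6, 57.8]
ee_rot: [-3.142, -0.002, 0.067]
ft_force: [-0.2, -0.3, 0.6]
opening: 45.3
```

jog_arm(offset=[[0,0,0],[0,0,0],[0,0,0],[0,0,0],[0,0,0],[0,0,0],[0,0,0],[0,0,0],[0,0,0],[0,0,0],[0,0,0],[0,0,0]], spin=[0,0,0,0,8,16,24,32,40,46,46,46], claw=0)

```text
t: 7.4
tcp_pos: [626.7, 181.7, 57.9]
ee_rot: [-3.141, -0.002, -0.733]
ft_force: [-2.6, -3.5, 7.0]
opening: 13.2
```

```bash
python3 -c "
from h import *
go('far_left',45,57);go('near_left',0,57)
cv2.imwrite('pics/scene2.png',ctrl.snapshot('scene')[:,:,::-1])"
```

```text
far_left t 7.4 offset cm [-0.01  0.09  0.09] spin -0.9 yaw -42.0
near_left t 7.4 offset cm [-9.74 10.15  0.07] spin -45.9 yaw -42.0
```

View pics/scene2.png

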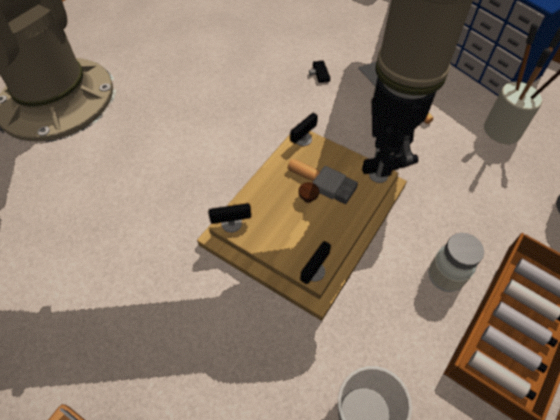

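The near-right bar at (230,213) has clearly turned about 45°, and the far-left knob is gripped and turned. The others at (303,128) and (316,262) are untouched. Next is near left, then far right.

jog_arm(offset=[[0,0,0],[0,0,0],[0,0,0],[0,0,-3],[0,0,-6],[-3.3,3.4,-6],[-6.6,6.8,-6],[-9.8,10.2,-6],[-9.8,10.2,-6],[-9.8,10.2,-6],[-9.8,10.2,-6],[-9.8,10.2,-3],[-9.8,10.2,0.1],[-9.8,10.2,0.1],[-9.8,10.2,0.1]], spin=[0,0,0,0,0,-10,-20,-30,-40,-46,-46,-46,-46,-46,-46], claw=4.5)

```text
t: 9.32
tcp_pos: [485.4, 172.7, 56.3]
ee_rot: [-3.141, -0.001, 0.068]
ft_force: [-0.0, 1.1, 0.3]
opening: 45.0
```

jog_arm(offset=[[0,0,0],[0,0,0],[0,0,0],[0,0,0],[0,0,0],[0,0,0],[0,0,0],[0,0,0],[0,0,0],[0,0,0],[0,0,0],[0,0,0]], spin=[0,0,0,0,8,16,24,32,40,46,46,46], claw=0)

```text
t: 10.82
tcp_pos: [486.8, 172.0, 56.6]
ee_rot: [-3.138, -0.003, -0.734]
ft_force: [5.3, -1.4, 3.0]
opening: 13.5
```

```bash
python3 -c "
from h import *
go('near_left',45,57);go('far_right',0,57)"
```

```text
near_left t 10.82 offset cm [-0.    0.07 -0.04] spin -1.0 yaw -42.1
far_right t 10.82 offset cm [2.411e+01 3.910e+00 1.000e-02] spin -46.0 yaw -42.1
```

jog_arm(offset=[[0,0,0],[0,0,0],[0,0,0],[0,0,-3],[0,0,-6],[5,0.8,-6],[10,1.6,-6],[15,2.4,-6],[20,3.2,-6],[24.1,3.9,-6],[24.1,3.9,-6],[24.1,3.9,-6],[24.1,3.9,-3],[24.1,3.9,0],[24.1,3.9,0],[24.1,3.9,0]], spin=[0,0,0,0,0,-9,-18,-27,-36,-46,-46,-46,-46,-46,-46,-46], claw=4.5)

```text
t: 12.82
tcp_pos: [638.0, -17.1, 56.8]
ee_rot: [-3.141, -0.001, 0.069]
ft_force: [0.7, 0.5, 2.1]
opening: 45.2
```

jog_arm(offset=[[0,0,0],[0,0,0],[0,0,0],[0,0,0],[0,0,0],[0,0,0],[0,0,0],[0,0,0],[0,0,0],[0,0,0],[0,0,0],[0,0,0]], spin=[0,0,0,0,8,16,24,32,40,46,46,46], claw=0)

```text
t: 14.32
tcp_pos: [639.8, -18.2, 56.9]
ee_rot: [-3.138, -0.004, -0.735]
ft_force: [6.4, 0.5, 3.2]
opening: 13.8
```

```bash
python3 -c "
from h import *
go('far_right',45,57);go('near_right',45,57)
cv2.imwrite('pics/scene3.png',ctrl.snapshot('scene')[:,:,::-1])"
```

```text
far_right t 14.32 offset cm [ 0.    0.03 -0.01] spin -1.0 yaw -42.1
near_right t 14.32 offset cm [-9.72 10.1  -0.08] spin -1.0 yaw -42.1
```

View pics/scene3.png

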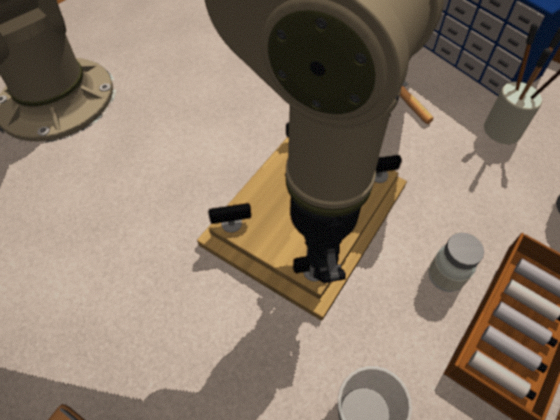

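The near-right bar at (230,213) and far-left bar at (388,163) sit half way. The far-right knob at (318,266) is gripped and turned, and near left is partly hidden. The second round starts with near right.

jog_arm(offset=[[0,0,0],[0,0,0],[0,0,0],[0,0,-3],[0,0,-6],[-3.3,3.4,-6],[-6.6,6.8,-6],[-9.7,10.1,-6],[-9.7,10.1,-6],[-9.7,10.1,-6],[-9.7,10.1,-3],[-9.7,10.1,0],[-9.7,10.1,0],[-9.7,10.1,0]], spin=[0,0,0,0,0,0,0,0,0,0,0,0,0,0], claw=4.5)

```text
t: 16.12
tcp_pos: [499.1, -28.0, 56.2]
ee_rot: [-3.141, -0.001, -0.734]
ft_force: [-0.2, -0.0, 0.8]
opening: 44.6
```

```bash
python3 -c "
from h import *
cv2.imwrite('pics/top1.png',ctrl.snapshot('top')[:,:,::-1])"
```

```text
(no output)
```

View pics/top1.png

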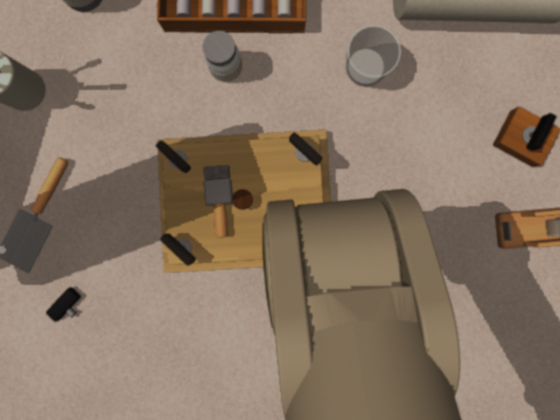

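The far-left bar at (173,157), far-right at (305,149) and near-left at (178,249) are all at about 45°. Near right is under the arm and was seen at 45° earlier. I'll turn it home now.

jog_arm(offset=[[0,0,0],[0,0,0],[0,0,0],[0,0,0],[0,0,0],[0,0,0],[0,0,0],[0,0,0],[0,0,0],[0,0,0],[0,0,0],[0,0,0]], spin=[0,0,0,0,8,16,24,32,39,45,45,45], claw=0)

```text
t: 17.68
tcp_pos: [499.2, -28.6, 56.4]
ee_rot: [-3.139, -0.001, -1.519]
ft_force: [2.6, -2.0, 6.6]
opening: 13.3
```

```bash
python3 -c "
from h import *
print(ctrl.observe()['torque'])
go('near_right',90,57);go('far_left',45,57)"
```

```text
[-0.45193155 -0.45668393  0.59576285]
near_right t 17.68 offset cm [-0.06 -0.08 -0.06] spin -0.9 yaw -87.0
far_left t 17.68 offset cm [-20.28 -13.75  -0.03] spin -45.9 yaw -87.0
```

jog_arm(offset=[[0,0,0],[0,0,0],[0,0,0],[0,0,-3],[0,0,-6],[-4,-2.7,-6],[-8,-5.4,-6],[-12,-8.1,-6],[-16,-10.8,-6],[-20.3,-13.8,-6],[-20.3,-13.8,-6],[-20.3,-13.8,-6],[-20.3,-13.8,-3],[-20.3,-13.8,0],[-20.3,-13.8,0],[-20.3,-13.8,0]], spin=[0,0,0,0,0,-9,-18,-27,-36,-46,-46,-46,-46,-46,-46,-46], claw=4.5)

```text
t: 19.68
tcp_pos: [626.0, 180.7, 56.8]
ee_rot: [-3.141, -0.001, -0.719]
ft_force: [0.2, -0.1, 0.1]
opening: 45.1
```

jog_arm(offset=[[0,0,0],[0,0,0],[0,0,0],[0,0,0],[0,0,0],[0,0,0],[0,0,0],[0,0,0],[0,0,0],[0,0,0],[0,0,0],[0,0,0]], spin=[0,0,0,0,8,16,24,32,39,45,45,45], claw=0)

```text
t: 21.18
tcp_pos: [627.0, 180.5, 56.9]
ee_rot: [-3.138, -0.001, -1.503]
ft_force: [1.7, -3.1, 5.8]
opening: 13.4
```

```bash
python3 -c "
from h import *
print(ctrl.observe()['torque'])
go('far_left',90,57);go('near_left',45,57)
cv2.imwrite('pics/scene4.png',ctrl.snapshot('scene')[:,:,::-1])"
```

```text
[-0.71327439 -0.27032405  0.06865633]
far_left t 21.18 offset cm [-0.06  0.09 -0.01] spin -0.0 yaw -86.1
near_left t 21.18 offset cm [-0.05 14.09 -0.06] spin -45.0 yaw -86.1
```

View pics/scene4.png

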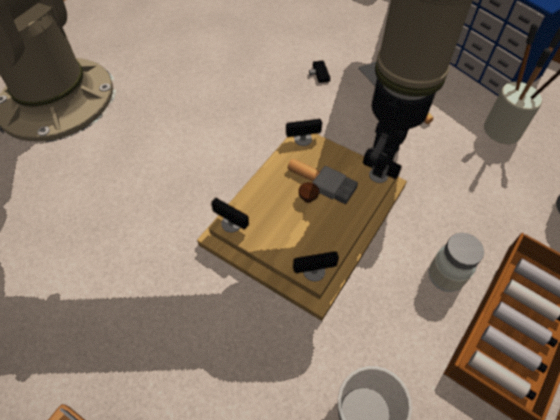

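The near-right bar at (230,213) is home, and the far-left knob is gripped at about 90°. Near left at (303,128) and far right at (316,262) are half way. Next I'll take near left home.

jog_arm(offset=[[0,0,0],[0,0,0],[0,0,0],[0,0,-3],[0,0,-6],[0,3.5,-6],[0,7,-6],[0,10.5,-6],[0,14.1,-6],[0,14.1,-6],[0,14.1,-6],[0,14.1,-3],[0,14.1,0],[0,14.1,0],[0,14.1,0]], spin=[0,0,0,0,0,-9,-18,-27,-36,-45,-45,-45,-45,-45,-45], claw=4.5)

```text
t: 23.1
tcp_pos: [485.5, 172.3, 56.3]
ee_rot: [-3.141, -0.0, -0.719]
ft_force: [0.4, 0.0, 0.3]
opening: 45.0
```

jog_arm(offset=[[0,0,0],[0,0,0],[0,0,0],[0,0,0],[0,0,0],[0,0,0],[0,0,0],[0,0,0],[0,0,0],[0,0,0],[0,0,0],[0,0,0]], spin=[0,0,0,0,8,16,24,32,39,45,45,45], claw=0)

```text
t: 24.6
tcp_pos: [486.7, 171.1, 56.7]
ee_rot: [-3.138, -0.0, -1.504]
ft_force: [4.5, -4.4, 6.2]
opening: 13.3
```

```bash
python3 -c "
from h import *
go('near_left',90,57);go('far_right',45,57)"
```

```text
near_left t 24.6 offset cm [-0.05  0.04 -0.03] spin -0.1 yaw -86.2
far_right t 24.6 offset cm [ 19.93 -13.99   0.03] spin -45.1 yaw -86.2
```

jog_arm(offset=[[0,0,0],[0,0,0],[0,0,0],[0,0,-3],[0,0,-6],[4,-2.8,-6],[8,-5.6,-6],[12,-8.4,-6],[16,-11.2,-6],[19.9,-14,-6],[19.9,-14,-6],[19.9,-14,-6],[19.9,-14,-3],[19.9,-14,0],[19.9,-14,0],[19.9,-14,0]], spin=[0,0,0,0,0,-9,-18,-27,-36,-45,-45,-45,-45,-45,-45,-45], claw=4.5)

```text
t: 26.6
tcp_pos: [638.4, -15.9, 56.7]
ee_rot: [-3.14, -0.001, -0.716]
ft_force: [0.6, -0.6, 1.5]
opening: 45.0
```

jog_arm(offset=[[0,0,0],[0,0,0],[0,0,0],[0,0,0],[0,0,0],[0,0,0],[0,0,0],[0,0,0],[0,0,0],[0,0,0],[0,0,0],[0,0,0]], spin=[0,0,0,0,8,16,24,32,39,45,45,45], claw=0)

```text
t: 28.1
tcp_pos: [640.8, -18.9, 57.2]
ee_rot: [-3.135, -0.002, -1.504]
ft_force: [7.9, -4.5, -0.8]
opening: 13.3
```

jog_arm(offset=[[0,0,0],[0,0,0],[0,0,0],[0,0,-4],[0,0,-9],[0,0,-14],[6,0,-14],[12,0,-14],[18,0,-14],[24,0,-14],[30,0,-14],[30,0,-14],[30,0,-14],[30,0,-14]], spin=[0,0,0,0,0,0,0,0,0,0,0,0,0,0], claw=4.5)

```text
t: 29.85
tcp_pos: [659.2, -314.1, 195.5]
ee_rot: [-3.141, 0.001, -1.5]
ft_force: [-0.1, 0.6, 0.4]
opening: 44.9
```

```bash
python3 -c "
from h import *
a=ctrl.snapshot('top');b=ctrl.snapshot('scene')
print(*bars(a,ctrl.get_calibration('top'),72,amin=100),sep='\n')
v=np.hstack([a,b])[:,:,::-1]
cv2.imwrite('pics/end.png',cv2.resize(v,(800,300),interpolation=cv2.INTER_AREA))"
```

```text
([63.0, 304.0], 400.3, 344.2, 55.2, 22.6, np.float32(135.4))
([178.0, 249.0], 485.9, 170.4, 57.2, 17.0, np.float32(4.8))
([311.0, 241.0], 499.5, -28.0, 55.9, 12.7, np.float32(4.1))
([173.0, 157.0], 625.2, 180.9, 59.7, 17.6, np.float32(3.5))
([305.0, 149.0], 639.4, -18.5, 59.2, 13.0, np.float32(3.9))
([218.0, 25.0], 826.5, 118.5, 171.8, 12.6, np.float32(90.3))
```

View pics/end.png

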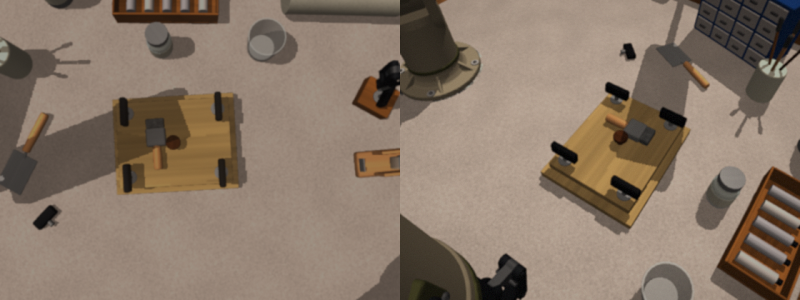

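All four bars lie along press x, at 3.5–4.8° in world against a press yaw of 3.9°. The gripper is clear of everything, so I'll hand in.

```bash
python3 -c "
from plant import ctrl
print(ctrl.close_job())"
```

```text
the job is handed in; nothing more can be done
None
```

All four knobs are turned home, and I handed the job in at about 30 s of the 72 s allowed. Both rounds went near right, far left, near left, far right: first to about 46°, then on to the stop.

- **Final knob angles:** the last top picture put the bars at 3.5–4.8° in the world frame, against a press yaw of about 3.9°, so each knob is within about 1° of fully home.
- **Half-way stage:** a top picture before the second round showed three knobs at about 45°. Near right was hidden under the arm then, but a scene picture just before it showed that knob at about 45° too.
- **Forces and release:** the wrist forces I read at the end of each move stayed under about 11 N. At hand-in the gripper was open and clear at 195 mm height, reading about zero force.

No checks failed or disagreed. The job reports no verdict, so I have not seen the score.

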